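# Put a honed plane iron away in its sliding-lid box

## Task

Put the freshly honed plane iron from the drip stand away in its wooden box: slide the box's flush lid open by pressing lightly on it with the fingertips and dragging it back (it is thin, so never lean on it), lower the iron, without dropping it, upright into the one empty slot until it stands fully home, and slide the lid fully shut again. Leave the other irons in their slots and the tools on the bench where they are.

Things in the scene. Friction and masses are not known exactly. Their poses are not given: they have to be found in the camera images.
- box: Pale wooden box, fixed to the bench, 148 mm (its x) x 158 mm (its y) x 116 mm high, walls 10 mm; its inside runs from x = -64 to +64 mm. Origin: centre of its underside, on the bench; z up. The lid slides open towards the box's -x side (roughly towards the robot), over a lower end wall; shut, it spans x = -74 to +64 mm. With the lid away the clear mouth is 130 mm in y (-65 to +65 mm).
- rack (a point): Centre of the rack's floor inside the box, 12 mm above the bench and at x = +6 mm in the box's frame; axes as the box's. Four parallel slots side by side along x at -36, -12, +12 and +36 mm from here, each 10 mm wide in x and 54 mm long in y (centred), between round-topped dividers and end rails that rise 30 mm above the floor (42 mm above the bench).
- lid (a joint): How far the lid is slid open, in m: 0 shut, 0.118 at its open stop. It runs in grooves with about 5 N of drag (plus 0.4 N at 0.1 m/s) and stays where it is left. It is thin: fingertip pressing of 12 to 25 N moves it well and does no harm; 40 N is too much for it and the box. Closed fingertips pressed near its back edge drag it all the way both ways.
- lid_back (a point): Point at the rim's height (116 mm above the bench) over the middle of the dark lid's back edge (at the box's +x side; it trails as the lid opens and stays over the box); moves with the lid, axes as the box's. The lid is a plain flat panel 138 mm (x) x 128 mm (y) x 5 mm, no handle or notch; its hand-planed top lies level with the rim or up to 5 mm below it, different each time: feel for it.
- iron_mid (a point): Centre of the honed plane iron: a steel plate 8 mm thick (its x), 48 mm wide (its y) and 90 mm tall (z), 0.26 kg, standing upright on its cutting edge; half-way up, 45 mm above its lower edge. Grasp it by its two side edges (48 mm apart, along y) above half height; the top 5 mm are narrower (42 mm), the lowest 10 mm are 6 mm thick. Either way round is right.
- iron: The same honed iron; origin at the centre of its lower edge, axes as iron_mid.
- stand: Wooden drip stand, fixed to the bench: block 75 mm (x) x 95 mm (y) x 45 mm high, origin at the centre of its underside. A slot 10 mm wide (x), 53 mm long (y) and 30 mm deep in its top holds the honed iron, whose lower edge is 15 mm above the bench; its axes are parallel to the stand's.
- gap_seat (a point): Where the centre of the honed iron must end: 45 mm above the slot floor (57 mm above the bench) in the middle of the one empty slot of the box. Axes as the box's.
- kept1_mid (a point): Centre of one of the three irons that already stand in the box (same size as the honed one, tops 102 mm above the bench).
- kept2_mid (a point): Centre of the second iron kept in the box.
- kept3_mid (a point): Centre of the third iron kept in the box.
- plane: Bystander: wooden hand plane, 70 mm (x) x 250 mm (y), block 34 mm high, iron and chip breaker up to about 60 mm high. Origin: centre of its underside.
- whetstone: Bystander: whetstone on its wooden base, 215 mm (x) x 80 mm (y) x 47 mm high. Origin: centre of its underside.
- hammer: Bystander: hammer lying on the bench, 260 mm long along its x.
- gauge: Bystander: wooden marking gauge, 180 mm long (x), fence 60 mm (y) x 50 mm high. Origin: centre of its underside.

How it is judged:
By the outcome, as a careful person would: the job done as asked, in the order asked, and still so for the second after the job is handed in, with the robot touching nothing.
It also fails if it takes over 70 s, if anything falls off the work surface, if the arm or the gripper's body presses on something with over 40 N, if the wrist force passes 120 N, or if a joint passes its speed limit or range.

## Robot

A 6-joint arm with a two-finger parallel gripper is mounted at the origin on the work surface. World frame = base frame: x ahead of the robot, y to its left, z up, the work surface at z = 0. Lengths are in m, angles in rad, forces in N, time in s.
With the tool pointing down it reaches from about 0.35 to 0.975 m from the base axis. Payload 4.9 kg.
Tool frame: the origin (TCP) lies on the mounting face of the last link; the fingertips stand 173 mm ahead of it and the grasp point (between the pads) lies 155 mm ahead of it; z points along the fingers, y is the line along which they close (so a half turn about z gives the same grasp; the last joint's range is limited). The gripper opens to 85 mm and grips with 20 to 120 N. Pads are 22 mm wide; open, the fingers measure 114 mm over their backs; the gripper's body (76 mm by 85 mm) begins 54 mm behind the grasp point. The pads swing forward as they close: fully open they stand 13 mm farther back than shut.
Start: joints at [1.128, 0.053, 1.613, -0, 1.476, -0.119], TCP at [0.199, 0.593, 0.405] pointing down, gripper open.
Joint ranges: [-3.01, 3.01], [-1.01, 2.22], [0.06, 2.58], [-1.02, 4.17], [0.09, 2.62], [-3.14, 3.14]. Speed limits (rad/s): [2.57, 2.57, 3.14, 3.14, 3.14, 3.14].

## Interface

Orientations are given as a rotation vector (axis times angle).
In Python, from station import monitor, eyes, finish_job gives the robot as it stands. The module is installed in compiled form; this text tells all that it offers.
- The arm moves only by the tool step_arm, never from a script. Its argument "commands" is a list of rows, each a list of 3 entries, a list of its own where there are three numbers: the opening in per cent of the stroke, from 0 (shut) to 100 (fully open), then the shift along the tool's x, y, z in mm, then the turn about the tool's z in degrees. In form: [[hand, [x, y, z], yaw], ...]. A call has 1 to 12 rows; each row is the pose to reach, as a shift and turn from the pose commanded when the call began, along the tool's axes at that moment; what a row does not reach only later rows make up. A row lasts 1/8 s, in which the tool goes at most 62.5 mm and 10.7 degrees, less where a joint would pass 70% of its speed; a pose out of reach is approached as far as the arm can. A call with a gripper value outside its range is refused whole. The fingers move at their own pace and stop on an object; "squeeze" is the grip in N (left out, the last holds). Time passes only in rows, so rows that repeat a pose let the fingers close. It gives the time, the measured TCP pose, the force, the opening and the grip force at its end, in the units of the state.
- monitor.get_obs(): the state, without advancing time (a new reading comes with each control period).
- eyes.get_image(name): name is "scene" or "top" or "wrist"; returns the picture (384x512x3 uint8, red, green, blue); there is no depth.
- eyes.camera_info(name): a dict with "camera_matrix" (3x3 intrinsics, pixels), "extrinsics" (4x4, takes a point from camera to world coordinates). Camera axes: x right, y down, z forward; pixel columns grow to the right and rows downward; lengths in m; the calibration is good to about 2 mm. A picture is of the moment at which its call begins: read the wrist's pose just before it. camera_info takes no time and is no camera call; for the wrist camera it gives the pose at the moment of the call.
- finish_job(): hands the job in; it is judged then, once.
The state is a dict: "t": time; "q": joint angles; "dq": joint speeds; "effort": joint torques, N m; "tool_pos": TCP position; "tool_rot": TCP orientation; "contact_force": force on the tool from outside, world axes, zero at the start; "wrist_torque": the same for the moment, N m; "opening": finger opening in m; "grip_force": force on a finger pad.
Only numpy, scipy, OpenCV 4.12 (cv2) and the standard library are available. Lean on these libraries where they do the work, as an engineer would, in place of code of your own. Each camera call takes 0.05 s, during which the arm holds its last target. There are 200 camera calls.

## Working session

There is one attempt and no reset: what is moved stays moved. The work goes in short steps, Python scripts to look and compute and a tool call to move; the robot and the scene stay as the last step left them, time stands still between calls to the robot, and variables do not carry over. Pictures are saved under pics/ and viewed, at most 10 in all, crops included, and the job is handed in when it is done.

Besides the shell and the picture viewer there is one more tool, called as a command line: name --argument value ..., lists and objects as JSON in quotes. step_arm: Moves the arm, as the interface text tells. Its arguments: {"type":"object","properties":{"commands":{"type":"array"},"squeeze":{"type":"number"}},"required":["commands"]}

```bash
mkdir -p pics; python3 - <<'E'
from station import monitor, eyes
import cv2,numpy as np
o=monitor.get_obs();print({k:np.round(v,3) for k,v in o.items()})
for n in ["scene","top","wrist"]:
    im=eyes.get_image(n);i=eyes.camera_info(n)
    print(n,np.round(i["camera_matrix"],1).tolist(),np.round(i["extrinsics"],4).tolist())
    cv2.imwrite(f"pics/{n}0.png",im[:,:,::-1])
a=cv2.imread("pics/top0.png");cv2.imwrite("pics/top0b.png",cv2.resize(a,(800,600),interpolation=cv2.INTER_CUBIC))
E
```

```text
{'t': np.float64(0.0), 'q': array([ 1.128,  0.053,  1.614,  0.   ,  1.476, -0.119]), 'dq': array([-0.   , -0.001, -0.001,  0.001, -0.   ,  0.   ]), 'effort': array([-2.0000e-03, -3.9370e+01, -3.7016e+01, -0.0000e+00,  7.0000e-03,
        0.0000e+00]), 'tool_pos': array([0.199, 0.592, 0.403]), 'tool_rot': array([-5.06e-01, -3.10e+00,  3.00e-03]), 'contact_force': array([-0.307,  0.122, -0.281]), 'wrist_torque': array([-0.031, -0.036,  0.001]), 'grip_force': np.float64(0.0), 'opening': np.float64(0.086)}
scene [[420.6, 0.0, 254.8], [0.0, 420.6, 180.2], [0.0, 0.0, 1.0]] [[0.1765, 0.8175, -0.5482, 1.2312], [0.9843, -0.1508, 0.092, -0.1326], [-0.0075, -0.5558, -0.8313, 1.0157], [0.0, 0.0, 0.0, 1.0]]
top [[448.6, 0.0, 259.5], [0.0, 448.6, 191.5], [0.0, 0.0, 1.0]] [[0.0012, -0.9902, 0.14, 0.4676], [-1.0, -0.0002, 0.0075, -0.0392], [-0.0074, -0.14, -0.9901, 1.286], [0.0, 0.0, 0.0, 1.0]]
wrist [[276.7, 0.0, 253.7], [0.0, 276.7, 191.8], [0.0, 0.0, 1.0]] [[0.3185, 0.9059, 0.2793, 0.1275], [0.9479, -0.3037, -0.0957, 0.6169], [-0.0019, 0.2952, -0.9554, 0.372], [0.0, 0.0, 0.0, 1.0]]
```

View pics/top0b.png

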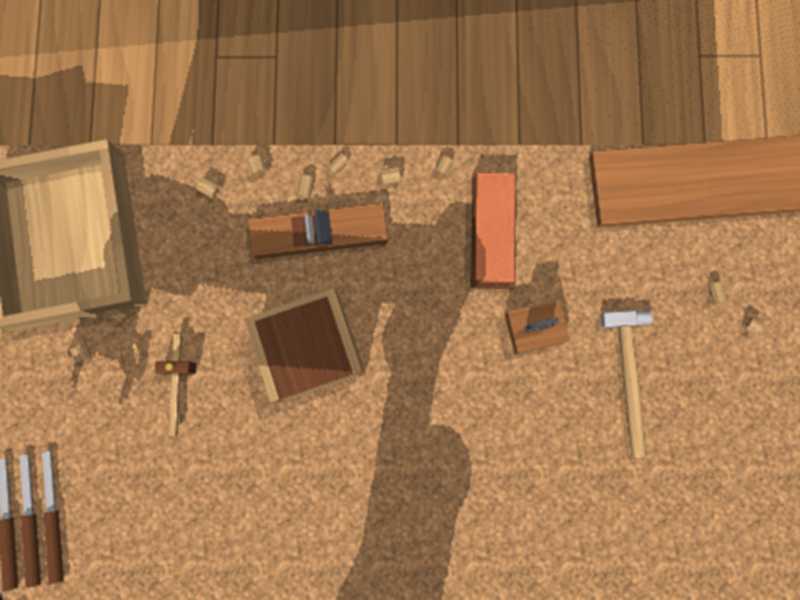

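View pics/scene0.png

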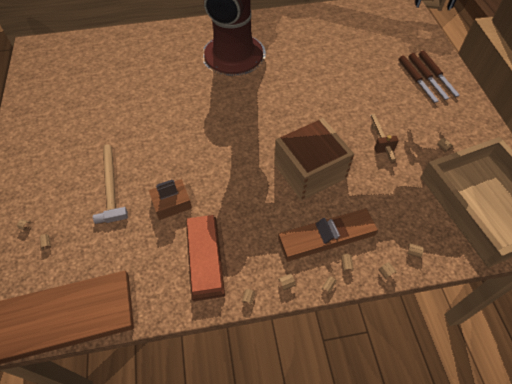

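Top view (800x600): the box with its dark lid has rim corners at about (247,320), (335,292), (360,375) and (275,402). The stand is at (538,327) with the iron top at about (542,324). The scene view agrees. I'll zoom in on both for corner picking.

```bash
python3 - <<'E'
import cv2,numpy as np
a=cv2.imread("pics/top0.png")
b=cv2.resize(a[180:265,150:240],None,fx=4.4,fy=4.4,interpolation=cv2.INTER_CUBIC)
s=cv2.resize(a[180:235,315:375],None,fx=6.6,fy=6.6,interpolation=cv2.INTER_CUBIC)
c=np.zeros((380,800,3),np.uint8);c[:b.shape[0],:396]=b[:380];c[:s.shape[0],400:400+s.shape[1]]=s
cv2.imwrite("pics/crop0.png",c)
E
```

```text
(no output)
```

View pics/crop0.png

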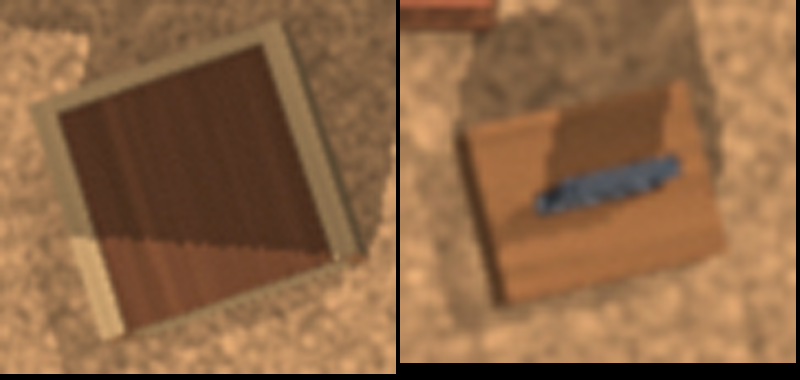

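Crop: the lid corners are at (60,115), (265,45), (332,262), (125,332), and the rim's outer corners at (37,106), (282,22), (357,255), (105,338). On the right, the stand's top corners are at (468,128), (687,82), (725,245), (505,303), and the iron top runs from (540,203) to (678,166).

```bash
cat > h.py <<'E'
import numpy as np
from scipy.spatial.transform import Rotation as R
from station import monitor, eyes
def back(px,z,info):
    K=np.array(info["camera_matrix"]);T=np.array(info["extrinsics"])
    d=(np.c_[px,np.ones(len(px))]@np.linalg.inv(K).T)@T[:3,:3].T
    return T[:3,3]+d*((z-T[2,3])/d[:,2])[:,None]
def proj(P,info):
    K=np.array(info["camera_matrix"]);T=np.array(info["extrinsics"])
    c=(np.atleast_2d(P)-T[:3,3])@T[:3,:3]; u=c@K.T
    return u[:,:2]/u[:,2:]
def fit(L,W):
    L=np.array(L,float);W=W[:,:2]
    l=L-L.mean(0);w=W-W.mean(0)
    a=np.arctan2((l[:,0]*w[:,1]-l[:,1]*w[:,0]).sum(),(l*w).sum())
    r=np.array([[np.cos(a),-np.sin(a)],[np.sin(a),np.cos(a)]])
    o=W.mean(0)-r@L.mean(0)
    return o,a,np.linalg.norm(L@r.T+o-W,axis=1)
def move_to(P,yaw_y_axis,obs=None):
    """shift in tool mm and turn deg so the tool y axis is along world angle (mod 180)"""
    o=obs or monitor.get_obs();r=R.from_rotvec(o["tool_rot"])
    s=r.inv().apply(np.array(P)-o["tool_pos"])*1e3
    y=r.as_matrix()[:,1];a=np.arctan2(y[1],y[0])
    d=(a-yaw_y_axis+np.pi/2)%np.pi-np.pi/2   # tool z down: + turn lowers the world angle
    return np.round(s,1),round(np.degrees(d),1)
E
python3 - <<'E'
from h import *
i=eyes.camera_info("top")
f=lambda p,s,o:np.array(p,float)/s+np.array(o)-0.5+0.5/s
lid=f([(60,115),(265,45),(332,262),(125,332)],4.4,(150,180))
rim=f([(37,106),(282,22),(357,255),(105,338)],4.4,(150,180))
st=f([(68,128),(287,82),(325,245),(105,303)],6.6,(315,180))
ir=f([(140,203),(278,166)],6.6,(315,180))
print(fit([(.064,.064),(.064,-.064),(-.074,-.064),(-.074,.064)],back(lid,.114,i)))
print(fit([(.074,.079),(.074,-.079),(-.074,-.079),(-.074,.079)],back(rim,.116,i)))
print(fit([(.0375,.0475),(.0375,-.0475),(-.0375,-.0475),(-.0375,.0475)],back(st,.045,i)))
w=back(ir,.105,i);print(w,w.mean(0),np.linalg.norm(w[0]-w[1]),np.degrees(np.arctan2(*(w[0]-w[1])[[1,0]])))
E
```

```text
(array([0.55664465, 0.14241565]), np.float64(0.3222812468932869), array([0.00189727, 0.00110141, 0.00146077, 0.00105096]))
(array([0.55675282, 0.14075049]), np.float64(0.32287561834645734), array([0.00313756, 0.0015438 , 0.00186184, 0.00185233]))
(array([ 0.5960647 , -0.26529585]), np.float64(0.21793178687715412), array([0.00118321, 0.00180524, 0.00307075, 0.0014642 ]))
[[ 0.58426916 -0.23174539  0.105     ]
 [ 0.59917737 -0.28729     0.105     ]] [ 0.59172326 -0.2595177   0.105     ] 0.05751050863132091 105.02413509013275
```

```bash
cat >> h.py <<'E'
BO=np.array([.5567,.1415]);BA=.3225
def boxw(x,y):
    c,s=np.cos(BA),np.sin(BA);return BO+np.array([c*x-s*y,s*x+c*y])
E
python3 - <<'E'
from h import *
print(move_to([*boxw(.048,0),.33],BA+np.pi/2))
E
```

```text
(array([-521.1, -284.5,   74.1]), np.float64(-37.0))
```

step_arm --commands '[[0, [-521, -284, 0], -37], [0, [-521, -284, 0], -37], [0, [-521, -284, 0], -37], [0, [-521, -284, 0], -37], [0, [-521, -284, 0], -37], [0, [-521, -284, 0], -37], [0, [-521, -284, 0], -37], [0, [-521, -284, 0], -37], [0, [-521, -284, 0], -37], [0, [-521, -284, 40], -37], [0, [-521, -284, 74], -37], [0, [-521, -284, 74], -37]]'

```text
t: 1.65
tool_pos: [0.6014, 0.1568, 0.3263]
tool_rot: [0.501, -3.093, -0.0]
contact_force: [-0.2, 0.4, 0.2]
opening: -0.0002
grip_force: 0.0
```

```bash
python3 - <<'E'
from h import *
import cv2
o=monitor.get_obs();i=eyes.camera_info("wrist");im=eyes.get_image("wrist")
print(np.round(o["q"],3),o["tool_pos"],o["contact_force"],move_to([*boxw(.048,0),.33],BA+np.pi/2))
L=[(.064,.064),(.064,-.064),(-.074,-.064),(-.074,.064),(.074,.079),(.074,-.079),(-.074,-.079),(-.074,.079)]
P=np.array([[*boxw(*l),.114 if k<4 else .116] for k,l in enumerate(L)])
p=proj(P,i);print(p.round())
im=im[:,:,::-1].copy()
for q in p: cv2.circle(im,tuple(int(v) for v in q.round()),3,(0,0,255),1)
cv2.imwrite("pics/w1.png",im)
E
```

```text
[ 0.135  0.105  1.691  0.     1.354 -1.756] [0.60138168 0.15676712 0.32630087] [-0.23144604  0.4445315   0.22318776] (array([-0.1, -0.7, -0.9]), np.float64(-0.0))
[[341. 242.]
 [163. 242.]
 [141.  26.]
 [362.  26.]
 [361. 255.]
 [143. 256.]
 [113.  25.]
 [389.  25.]]
```

View pics/w1.png

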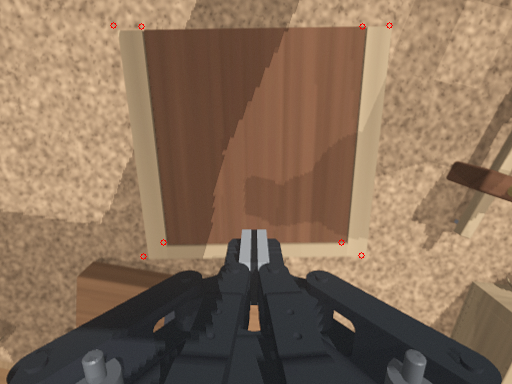

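Wrist view: the predicted corners agree within about 3 px. The actual lid corners are at (143,30), (364,28), (350,242) and (163,244). Next I descend to just above the rim.

step_arm --commands '[[0, [0, 0, 17], 0], [0, [0, 0, 34], 0], [0, [0, 0, 34], 0], [0, [0, 0, 34], 0]]'

```text
t: 2.2
tool_pos: [0.6024, 0.1577, 0.2969]
tool_rot: [-0.504, 3.101, -0.0]
contact_force: [0.3, -0.1, 0.9]
opening: -0.0001
grip_force: 0.0
```

step_arm --commands '[[0, [0, 0, 1], 0], [0, [0, 0, 2], 0], [0, [0, 0, 2], 0], [0, [0, 0, 2], 0]]'

```text
t: 2.7
tool_pos: [0.6024, 0.1575, 0.2948]
tool_rot: [-0.504, 3.101, -0.0]
contact_force: [-0.5, -0.8, -0.2]
opening: -0.0002
grip_force: 0.0
```

step_arm --commands '[[0, [0, 0, 2], 0], [0, [0, 0, 4], 0], [0, [0, 0, 4], 0], [0, [0, 0, 4], 0]]'

```text
t: 3.2
tool_pos: [0.6024, 0.1575, 0.2906]
tool_rot: [0.504, -3.101, 0.0]
contact_force: [0.1, 0.2, 0.4]
opening: 0.0
grip_force: 0.0
```

step_arm --commands '[[0, [0, 0, 1], 0], [0, [0, 0, 1], 0], [0, [0, 0, 1], 0]]'

```text
t: 3.58
tool_pos: [0.6024, 0.1575, 0.2897]
tool_rot: [-0.504, 3.101, -0.0]
contact_force: [-0.3, 0.3, 0.5]
opening: -0.0001
grip_force: 0.0
```

step_arm --commands '[[0, [0, 0, 1], 0], [0, [0, 0, 1], 0], [0, [0, 0, 1], 0]]'

```text
t: 3.95
tool_pos: [0.6024, 0.1575, 0.2887]
tool_rot: [0.504, -3.101, 0.0]
contact_force: [-0.4, 0.6, 0.7]
opening: -0.0001
grip_force: 0.0
```

step_arm --commands '[[0, [0, 0, 1], 0], [0, [0, 0, 1], 0], [0, [0, 0, 1], 0]]'

```text
t: 4.32
tool_pos: [0.6025, 0.1575, 0.2881]
tool_rot: [-0.503, 3.101, -0.0]
contact_force: [-1.2, -0.7, 3.0]
opening: 0.0001
grip_force: 1.6
```

step_arm --commands '[[0, [0, 0, 0.7], 0], [0, [0, 0, 0.7], 0], [0, [0, 0, 0.7], 0]]'

```text
t: 4.7
tool_pos: [0.6025, 0.1575, 0.2881]
tool_rot: [-0.504, 3.101, -0.0]
contact_force: [-2.7, -1.5, 7.4]
opening: 0.0002
grip_force: 3.1
```

step_arm --commands '[[0, [0, 0, 0.8], 0], [0, [0, 0, 1.5], 0], [0, [0, 0, 1.5], 0], [0, [0, 0, 1.5], 0]]'

```text
t: 5.2
tool_pos: [0.6028, 0.1577, 0.288]
tool_rot: [-0.504, 3.1, -0.0]
contact_force: [-3.8, -1.9, 11.7]
opening: -0.0001
grip_force: 5.5
```

step_arm --commands '[[0, [0, 0, 1.2], 0], [0, [3, 0, 1.2], 0], [0, [7, 0, 1.2], 0], [0, [12, 0, 1.2], 0], [0, [16, 0, 1.2], 0], [0, [16, 0, 1.2], 0]]'

```text
t: 5.95
tool_pos: [0.589, 0.1529, 0.288]
tool_rot: [-0.502, 3.091, 0.001]
contact_force: [2.1, 1.8, 8.1]
opening: -0.0002
grip_force: 4.3
```

step_arm --commands '[[0, [0, 0, 1], 0], [0, [0, 0, 1.8], 0], [0, [4, 0, 1.8], 0], [0, [9, 0, 1.8], 0], [0, [14, 0, 1.8], 0], [0, [20, 0, 1.8], 0]]'

```text
t: 6.7
tool_pos: [0.571, 0.1468, 0.2879]
tool_rot: [-0.501, 3.087, 0.001]
contact_force: [4.2, 2.4, 12.3]
opening: -0.0004
grip_force: 6.1
```

```bash
python3 - <<'E'
from h import *
import cv2
o=monitor.get_obs();im=eyes.get_image("wrist");i=eyes.camera_info("wrist")
print(o["tool_pos"],o["contact_force"],proj([[*boxw(.064,.06),.114],[*boxw(.064,-.06),.114]],i))
cv2.imwrite("pics/w2.png",im[:,:,::-1])
E
```

```text
[0.57099906 0.14678716 0.28794298] [ 4.22966507  2.39937849 12.28473317] [[348.84372878 311.24894641]
 [156.2524459  311.08033384]]
```

View pics/w2.png

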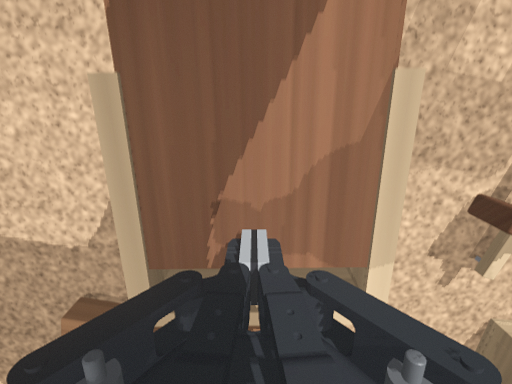

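The lid is sliding with the fingertips: its back edge is at row 268, and the back wall is at about row 311. I keep dragging.

step_arm --commands '[[0, [2, 0, 0.6], 0], [0, [6, 0, 0.8], 0], [0, [10, 0, 0.8], 0], [0, [14, 0, 0.8], 0], [0, [18, 0, 0.8], 0], [0, [22, 0, 0.8], 0], [0, [26, 0, 0.8], 0], [0, [30, 0, 0.8], 0]]'

```text
t: 7.75
tool_pos: [0.543, 0.1372, 0.2879]
tool_rot: [-0.501, 3.086, 0.001]
contact_force: [4.9, 2.0, 15.0]
opening: -0.0001
grip_force: 7.2
```

step_arm --commands '[[0, [4, 0, 0.3], 0], [0, [8, 0, 0.3], 0], [0, [12, 0, 0.3], 0], [0, [16, 0, 0.3], 0], [0, [21, 0, 0.3], 0], [0, [26, 0, 0.3], 0], [0, [31, 0, 0.3], 0], [0, [36, 0, 0.3], 0], [0, [41, 0, 0.3], 0], [0, [45, 0, 0.3], 0]]'

```text
t: 9.0
tool_pos: [0.5005, 0.1227, 0.2878]
tool_rot: [-0.501, 3.085, -0.001]
contact_force: [5.3, 1.3, 15.1]
opening: -0.0
grip_force: 7.8
```

step_arm --commands '[[0, [3, 0, 0], 0], [0, [6, 0, 0], 0], [0, [9, 0, 0], 0], [0, [11, 0, 0], 0], [0, [13, 0, 0], 0]]'

```text
t: 9.62
tool_pos: [0.4885, 0.1186, 0.2879]
tool_rot: [-0.5, 3.084, -0.001]
contact_force: [9.0, 2.3, 13.7]
opening: -0.0001
grip_force: 6.8
```

step_arm --commands '[[0, [0, 0, -6], 0], [0, [0, 0, -30], 0], [0, [0, 0, -70], 0], [50, [-55, 0, -110], 0], [70, [-110, 0, -120], 0], [80, [-150, 0, -120], 0], [80, [-150, 0, -120], 0], [80, [-150, 0, -120], 0]]'

```text
t: 10.62
tool_pos: [0.6265, 0.1656, 0.3999]
tool_rot: [0.503, -3.098, 0.0]
contact_force: [-0.6, 0.2, 0.0]
opening: 0.0684
grip_force: 0.0
```

```bash
python3 - <<'E'
from h import *
import cv2
o=monitor.get_obs();im=eyes.get_image("wrist");i=eyes.camera_info("wrist")
print(o["tool_pos"],o["contact_force"])
im=im[:,:,::-1].copy()
for k in range(4):
    x=.006+[-.036,-.012,.012,.036][k]
    for z in (.102,.042):
        p=proj([[*boxw(x,.024),z],[*boxw(x,-.024),z]],i).round().astype(int);print(k,z,p.tolist())
        for q in p: cv2.circle(im,tuple(int(v) for v in q),3,(0,0,255) if z>.1 else (0,255,0),1)
for x in (.074,-.074):
  for y in (.079,-.079):
    q=proj([[*boxw(x,y),.116]],i)[0];cv2.circle(im,tuple(int(round(v)) for v in q),3,(255,0,0),1);print(q.round())
cv2.imwrite("pics/w3.png",cv2.resize(im,(768,576),interpolation=cv2.INTER_CUBIC))
E
```

```text
[0.62648063 0.16562057 0.39989151] [-0.63864229  0.21846985  0.03951394]
0 0.102 [[279, 74], [225, 74]]
0 0.042 [[274, 80], [231, 80]]
1 0.102 [[278, 102], [226, 102]]
1 0.042 [[274, 103], [231, 103]]
2 0.102 [[278, 129], [227, 129]]
2 0.042 [[273, 125], [232, 125]]
3 0.102 [[277, 154], [228, 154]]
3 0.042 [[273, 146], [232, 146]]
[335. 190.]
[169. 190.]
[351.  12.]
[153.  12.]
```

View pics/w3.png

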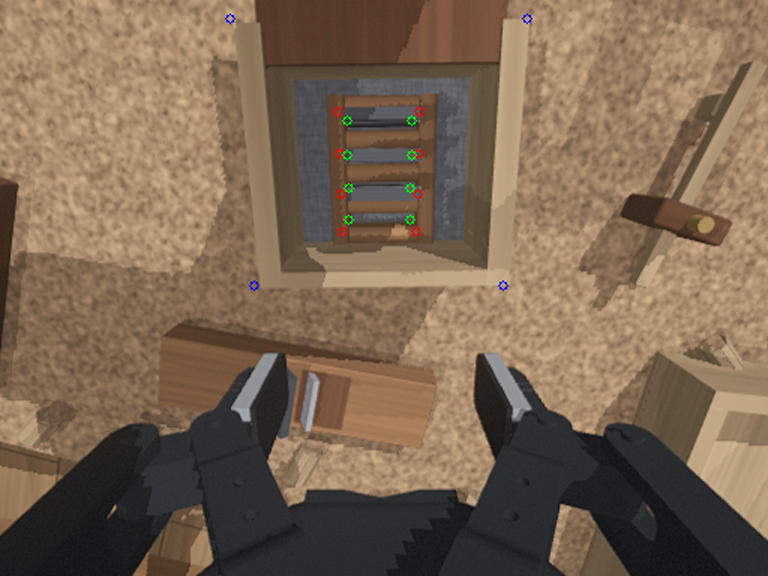

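Lid fully open. The rack is at around (383,165), but I can't tell the empty slot at this scale, so I'll crop it.

```bash
python3 - <<'E'
from h import *
import cv2
im=eyes.get_image("wrist")[:,:,::-1]
cv2.imwrite("pics/w3c.png",cv2.resize(im[50:170,190:320],None,fx=5,fy=5,interpolation=cv2.INTER_CUBIC))
E
```

```text
(no output)
```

View pics/w3c.png

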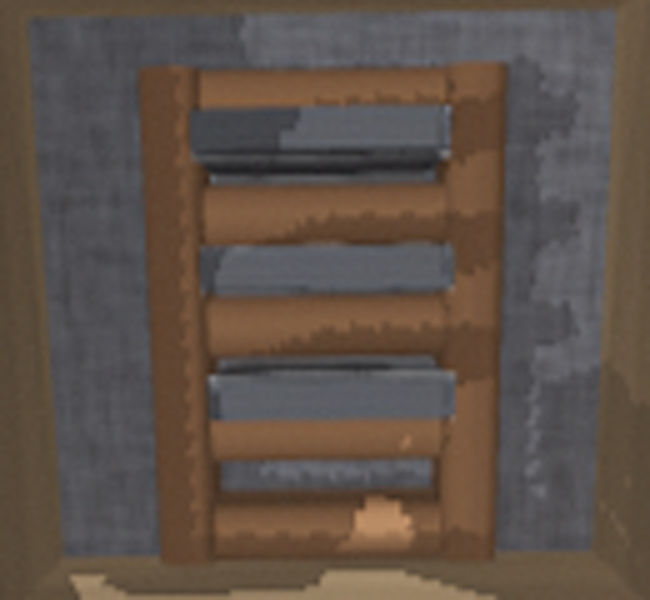

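```bash
python3 - <<'E'
from h import *
import cv2
o=monitor.get_obs();i=eyes.camera_info("wrist")
T=R.from_rotvec(o["tool_rot"]).as_matrix()
print(proj(o["tool_pos"]+T[:,2]*.170,i))
M=np.array(i["extrinsics"]);print((T.T@(M[:3,3]-o["tool_pos"])).round(4),(T.T@M[:3,:3]).round(3).tolist())
g=lambda p:np.array(p)/5+np.array([190,50])-.4
for n,p,z in (("irons",[(321,130),(327,268),(333,395)],.102),("slot4",[(325,475)],.020),("rack corners",[(141,67),(506,65),(493,560),(160,562)],.042)):
    w=back(g(p),z,i)
    c,s=np.cos(BA),np.sin(BA);d=w[:,:2]-BO
    print(n,(np.c_[c*d[:,0]+s*d[:,1],-s*d[:,0]+c*d[:,1]]*1e3).round(1).tolist())
# stand approach: yaw .218, iron (.594,-.262)
print(move_to([.594,-.262,.40],.24+np.pi/2))
E
```

```text
[[252.69501016 247.09424651]]
[0.0749 0.0007 0.0318] [[-0.0, -0.955, -0.295], [1.0, -0.0, -0.001], [0.001, -0.295, 0.955]]
irons [[-28.2, 1.4], [-4.7, 2.5], [18.2, 3.7]]
slot4 [[43.8, 2.4]]
rack corners [[-46.9, -37.5], [-47.2, 41.5], [61.2, 42.5], [61.6, -37.2]]
(array([ 165.7, -395.4,    1. ]), np.float64(4.7))
```

step_arm --commands '[[80, [116, -395, 0], 4.7], [80, [116, -395, 0], 4.7], [80, [116, -395, 0], 4.7], [80, [116, -395, 0], 4.7], [80, [116, -395, 0], 4.7], [80, [116, -395, 0], 4.7], [90, [116, -395, 0], 4.7], [90, [116, -395, 0], 4.7], [90, [116, -395, 0], 4.7], [90, [116, -395, 0], 4.7]]'

```text
t: 11.98
tool_pos: [0.6419, -0.2442, 0.4017]
tool_rot: [-0.378, 3.119, 0.0]
contact_force: [-0.3, -0.3, 0.8]
opening: 0.0766
grip_force: 0.0
```

```bash
python3 - <<'E'
from h import *
import cv2
o=monitor.get_obs();im=eyes.get_image("wrist");i=eyes.camera_info("wrist")
print(o["tool_pos"],o["tool_rot"])
im=im[:,:,::-1].copy()
p=proj([[.594,-.262,.105]],i)[0];print(p)
x,y=[int(v) for v in p];x0=max(0,x-65);y0=max(0,y-60);print(x0,y0)
cv2.imwrite("pics/w4.png",cv2.resize(im[y0:y0+120,x0:x0+130],None,fx=5,fy=5,interpolation=cv2.INTER_CUBIC))
E
```

```text
[ 0.64190442 -0.24423627  0.40165173] [-3.78428559e-01  3.11852858e+00  2.35811417e-04]
[247.0294456  133.16092076]
182 73
```

View pics/w4.png

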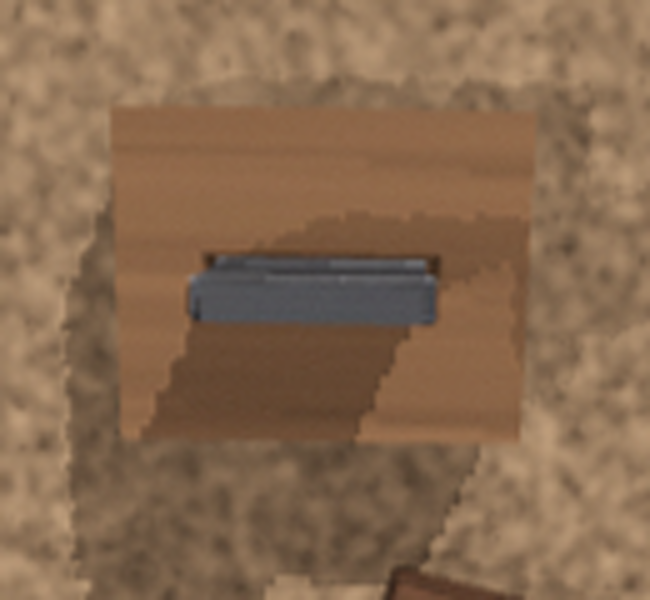

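The iron's top face spans (189..438, 276..324) in the crop and is parallel to the image rows. The stand's block spans (111..535, 106..440).

```bash
python3 - <<'E'
from h import *
o=monitor.get_obs();i=eyes.camera_info("wrist")
g=lambda p:np.array(p)/5+np.array([182,73])-.4
w=back(g([(189,300),(438,300),(313,300),(313,276),(313,324)]),.104,i);print(w.round(4),np.linalg.norm(w[0]-w[1]),np.linalg.norm(w[3]-w[4]))
print(fit([(-.0375,-.0475),(-.0375,.0475),(.0375,.0475),(.0375,-.0475)],back(g([(111,106),(535,106),(520,440),(121,440)]),.045,i)))
P=w[2].copy();P[2]=.30
print(move_to(P,.241+np.pi/2))
E
```

```text
[[ 0.5998 -0.2874  0.104 ]
 [ 0.5886 -0.2418  0.104 ]
 [ 0.5942 -0.2647  0.104 ]
 [ 0.5899 -0.2657  0.104 ]
 [ 0.5986 -0.2637  0.104 ]] 0.046979336225221525 0.008891001265633037
(array([ 0.59469114, -0.26459065]), np.float64(0.2352166041157071), array([0.00097455, 0.0002645 , 0.00061387, 0.00033093]))
(array([ 51.3,  -8.4, 101.6]), np.float64(0.0))
```

step_arm --commands '[[90, [26, -5, 20], 0], [90, [51, -9, 50], 0], [90, [51, -9, 90], 0], [90, [51, -9, 110], 0], [90, [51, -9, 130], 0], [90, [51, -9, 145], 0], [90, [51, -9, 160], 0], [90, [51, -9, 160], 0], [90, [51, -9, 160], 0]]'

```text
t: 13.15
tool_pos: [0.595, -0.2667, 0.2421]
tool_rot: [-0.376, 3.118, -0.001]
contact_force: [1.3, -0.0, 0.1]
opening: 0.0767
grip_force: 0.0
```

step_arm --commands '[[40, [0, 0, 0], 0], [40, [0, 0, 0], 0], [40, [0, 0, 0], 0], [40, [0, 0, 0], 0], [30, [0, 0, 0], 0], [30, [0, 0, 0], 0], [30, [0, 0, 0], 0]]' --squeeze 50

```text
t: 14.02
tool_pos: [0.595, -0.2667, 0.2426]
tool_rot: [-0.376, 3.118, -0.001]
contact_force: [-0.7, 1.7, 5.8]
opening: 0.0472
grip_force: 51.4
```

step_arm --commands '[[30, [0, 0, -5], 0], [30, [0, 0, -20], 0], [30, [0, 0, -50], 0], [30, [0, 0, -90], 0], [30, [0, 0, -130], 0], [30, [0, 0, -160], 0], [30, [0, 0, -160], 0], [30, [0, 0, -160], 0]]'

```text
t: 15.02
tool_pos: [0.5942, -0.2664, 0.3997]
tool_rot: [0.376, -3.117, -0.002]
contact_force: [-0.2, 0.5, -3.9]
opening: 0.0466
grip_force: 52.2
```

```bash
sed -i 's/^BO=.*/BO=np.array([.5567,.1415])+np.array([[.9484,-.3169],[.3169,.9484]])@np.array([.001,.0013]);BA=.3265/' h.py; python3 - <<'E'
from h import *
o=monitor.get_obs();print(o["tool_pos"],o["contact_force"],o["opening"])
print(move_to([*boxw(.042,0),.402],BA+np.pi/2))
E
```

```text
[ 0.59420632 -0.26639128  0.39971631] [-0.21211814  0.53661025 -3.92594692] 0.04660648586875447
(array([-103.2,  410.1,   -1.8]), np.float64(-5.0))
```

step_arm --commands '[[30, [-103, 410, 0], -5], [30, [-103, 410, 0], -5], [30, [-103, 410, 0], -5], [30, [-103, 410, 0], -5], [30, [-103, 410, 0], -5], [30, [-103, 410, 0], -5], [30, [-103, 410, 0], -5], [30, [-103, 410, 0], -5], [30, [-103, 410, 0], -5], [30, [-103, 410, 0], -5], [30, [-103, 410, 0], -5]]'

```text
t: 16.4
tool_pos: [0.5974, 0.155, 0.4011]
tool_rot: [0.509, -3.1, 0.0]
contact_force: [-0.4, 0.3, -2.0]
opening: 0.047
grip_force: 52.6
```

```bash
python3 - <<'E'
from h import *
import cv2
o=monitor.get_obs();im=eyes.get_image("wrist");i=eyes.camera_info("wrist")
print(o["tool_pos"],move_to([*boxw(.042,0),.402],BA+np.pi/2))
im=im[:,:,::-1].copy()
T=R.from_rotvec(o["tool_rot"]).as_matrix()
print("iron low corners",proj(o["tool_pos"]+T[:,2]*.2276+np.array([[y] for y in(-.024,.024)])*T[:,1],i))
for x in (-.030,-.006,.018): print(proj([[*boxw(x,-.024),.102],[*boxw(x,.024),.102]],i).round(1).tolist())
print(proj([[*boxw(.042,-.027),.042],[*boxw(.042,.027),.042]],i).round(1).tolist())
cv2.imwrite("pics/w5.png",cv2.resize(im[20:320,130:380],None,fx=2,fy=2,interpolation=cv2.INTER_CUBIC))
E
```

```text
[0.59739582 0.15499805 0.40111511] (array([-0.1,  1.4, -0.7]), np.float64(-0.1))
iron low corners [[221.088816   209.8573949 ]
 [284.52130782 209.87038472]]
[[228.8, 109.9], [280.5, 109.8]]
[[229.5, 136.1], [279.8, 136.1]]
[[230.1, 161.0], [279.2, 161.0]]
[[232.2, 171.3], [276.8, 171.2]]
```

View pics/w5.png

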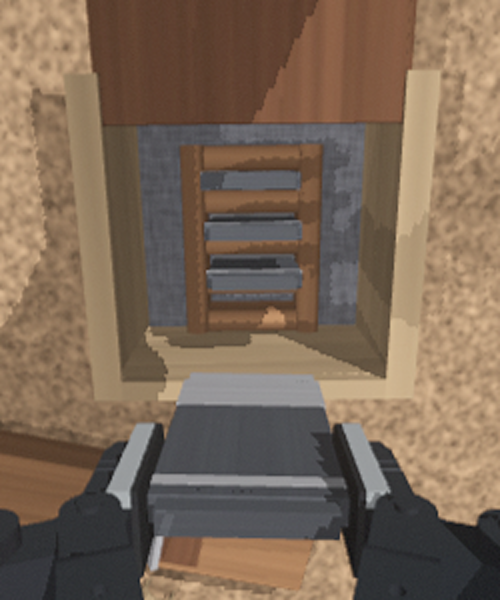

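Iron held straight; its lower edge is at row 375 of the crop and cols 187–314. The kept irons are at rows 180, 229 and 278, and slot 4 is free below them. I'll go lower and check x numerically.

step_arm --commands '[[30, [0, 1, 20], 0], [30, [0, 1, 40], 0], [30, [0, 1, 55], 0], [30, [0, 1, 55], 0], [30, [0, 1, 55], 0]]'

```text
t: 17.08
tool_pos: [0.5971, 0.1572, 0.3467]
tool_rot: [-0.512, 3.099, -0.0]
contact_force: [0.5, -0.5, -2.3]
opening: 0.0469
grip_force: 52.6
```

```bash
python3 - <<'E'
from h import *
import cv2
o=monitor.get_obs();im=eyes.get_image("wrist");i=eyes.camera_info("wrist")
print(o["tool_pos"],o["contact_force"],move_to([*boxw(.042,0),.345],BA+np.pi/2))
im=im[:,:,::-1].copy();cv2.imwrite("pics/w6.png",im)
T=R.from_rotvec(o["tool_rot"]).as_matrix()
print("iron low front edge",proj(o["tool_pos"]+T[:,2]*.2276+T[:,0]*.003,i))
for x in (-.034,-.026,-.010,-.002,.014,.022): print(x,proj([[*boxw(x,0),.102]],i).round(1).tolist())
for x in (.037,.047): print(x,proj([[*boxw(x,0),.036]],i).round(1).tolist())
hs=im[:,:,2].astype(int)-im[:,:,0]; g=cv2.cvtColor(im,cv2.COLOR_BGR2GRAY)
for r in range(140,246): print(r,int(hs[r,245:268].mean()),int(g[r,245:268].mean()),end=' | ')
cv2.imwrite("pics/w6c.png",cv2.resize(im[130:245,190:320],None,fx=5,fy=5,interpolation=cv2.INTER_CUBIC))
E
```

```text
[0.59712287 0.15720033 0.34672652] [ 0.47238177 -0.46059376 -2.25472531] (array([ 0.4, -0.6,  2.3]), np.float64(0.0))
iron low front edge [[253.08292104 205.70166781]]
-0.034 [[252.3, 103.7]]
-0.026 [[252.4, 115.0]]
-0.01 [[252.4, 136.8]]
-0.002 [[252.4, 147.4]]
0.014 [[252.4, 167.8]]
0.022 [[252.4, 177.6]]
0.037 [[252.8, 175.9]]
0.047 [[252.8, 185.2]]
140 -7 105 | 141 -7 104 | 142 -7 104 | 143 -7 106 | 144 -7 104 | 145 -8 103 | 146 -10 104 | 147 12 107 | 148 48 103 | 149 58 96 | 150 53 89 | 151 50 84 | 152 47 78 | 153 31 76 | 154 4 93 | 155 -1 103 | 156 -1 76 | 157 -1 52 | 158 -1 51 | 159 -1 52 | 160 -1 52 | 161 -1 52 | 162 -2 52 | 163 -1 49 | 164 -3 82 | 165 -1 149 | 166 -2 121 | 167 -7 91 | 168 -6 85 | 169 -6 90 | 170 -7 96 | 171 -6 95 | 172 -6 96 | 173 -7 97 | 174 -7 97 | 175 -7 95 | 176 -6 94 | 177 -7 98 | 178 -5 93 | 179 -6 89 | 180 19 81 | 181 41 74 | 182 41 71 | 183 40 70 | 184 41 73 | 185 42 74 | 186 49 85 | 187 57 98 | 188 62 108 | 189 67 118 | 190 70 124 | 191 72 127 | 192 73 128 | 193 71 125 | 194 64 111 | 195 60 103 | 196 57 99 | 197 52 89 | 198 42 80 | 199 35 88 | 200 42 112 | 201 47 127 | 202 48 130 | 203 48 132 | 204 48 131 | 205 50 131 | 206 34 140 | 207 5 154 | 208 -2 160 | 209 -1 158 | 210 -1 157 | 211 -1 157 | 212 -2 156 | 213 -1 155 | 214 0 159 | 215 -1 160 | 216 -1 156 | 217 -1 158 | 218 -1 158 | 219 -1 157 | 220 -1 157 | 221 -1 161 | 222 -2 133 | 223 -5 91 | 224 -6 80 | 225 -6 81 | 226 -6 82 | 227 -6 82 | 228 -6 81 | 229 -6 81 | 230 -6 82 | 231 -6 82 | 232 -6 81 | 233 -5 81 | 234 -6 81 | 235 -5 81 | 236 -5 82 | 237 -5 81 | 238 -5 81 | 239 -6 81 | 240 -6 81 | 241 -6 81 | 242 -6 81 | 243 -6 81 | 244 -6 80 | 245 -5 80 |
```

View pics/w6c.png

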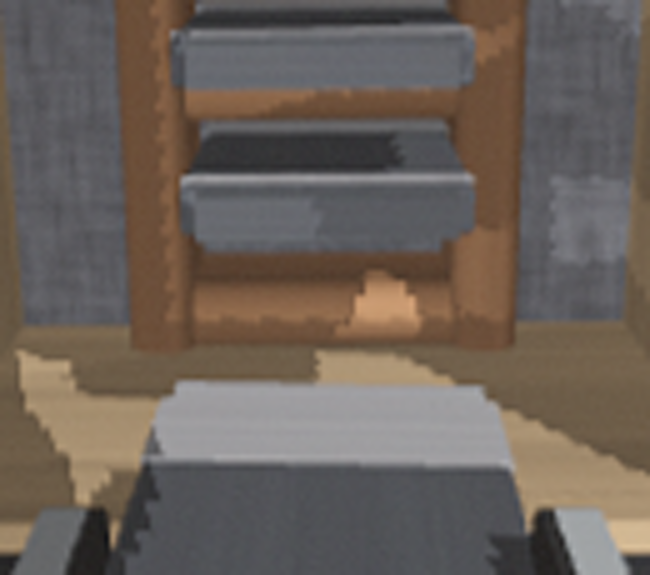

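The crop shows kept irons 2 and 3. Iron 3's top face starts at row about 165. Slot 4's floor is a sliver ending at row about 179.7, its rear divider ends at about row 198.5, and the held iron's lower edge is at row 206.5 (predicted 205.7). Now I check these against the model.

```bash
python3 - <<'E'
from h import *
import cv2
i=eyes.camera_info("wrist")
for n,x,z in (("floor edge",.047,.012),("rack outer top",.061,.037),("rack outer bottom",.061,.012),("wall foot",.064,.012),("rim inner",.064,.116),("rim outer",.074,.116)): print(n,proj([[*boxw(x,0),z]],i).round(1).tolist(),proj([[*boxw(x,.06),z]],i).round(1).tolist())
im=cv2.imread("pics/w6.png");hs=im[:,:,2].astype(int)-im[:,:,0];g=im.sum(2)//3
for c in (190,200,310,320): print(c,[(r,int(g[r,c-3:c+4].mean()),int(hs[r,c-3:c+4].mean())) for r in range(190,200)],[(r,int(g[r,c-3:c+4].mean())) for r in range(226,256)])
E
```

```text
floor edge [[252.9, 179.4]] [[305.9, 179.4]]
rack outer top [[252.8, 198.1]] [[309.3, 198.2]]
rack outer bottom [[252.9, 191.2]] [[305.2, 191.2]]
wall foot [[252.9, 193.7]] [[305.0, 193.7]]
rim inner [[252.4, 233.5]] [[328.2, 233.6]]
rim outer [[252.4, 244.8]] [[327.2, 244.9]]
190 [(190, 85, 35), (191, 84, 35), (192, 85, 35), (193, 84, 35), (194, 84, 35), (195, 84, 35), (196, 85, 35), (197, 86, 36), (198, 87, 36), (199, 87, 36)] [(226, 88), (227, 89), (228, 90), (229, 90), (230, 87), (231, 84), (232, 82), (233, 83), (234, 98), (235, 125), (236, 133), (237, 131), (238, 132), (239, 135), (240, 105), (241, 55), (242, 41), (243, 47), (244, 52), (245, 57), (246, 61), (247, 64), (248, 68), (249, 72), (250, 77), (251, 80), (252, 83), (253, 88), (254, 94), (255, 98)]
200 [(190, 97, -4), (191, 94, -4), (192, 89, -4), (193, 91, -4), (194, 91, 0), (195, 96, 31), (196, 102, 43), (197, 100, 41), (198, 96, 39), (199, 94, 39)] [(226, 88), (227, 88), (228, 89), (229, 89), (230, 87), (231, 87), (232, 97), (233, 102), (234, 102), (235, 102), (236, 103), (237, 102), (238, 103), (239, 103), (240, 103), 
[... 485 characters left out ...]
64), (240, 162), (241, 163), (242, 162), (243, 162), (244, 162), (245, 162), (246, 163), (247, 162), (248, 162), (249, 157), (250, 153), (251, 149), (252, 139), (253, 133), (254, 128), (255, 122)]
320 [(190, 93, 37), (191, 92, 38), (192, 91, 36), (193, 91, 37), (194, 91, 37), (195, 88, 36), (196, 87, 36), (197, 87, 35), (198, 86, 35), (199, 87, 36)] [(226, 121), (227, 131), (228, 137), (229, 141), (230, 144), (231, 144), (232, 141), (233, 147), (234, 172), (235, 180), (236, 179), (237, 179), (238, 180), (239, 182), (240, 160), (241, 115), (242, 88), (243, 70), (244, 57), (245, 55), (246, 58), (247, 61), (248, 66), (249, 75), (250, 94), (251, 96), (252, 96), (253, 98), (254, 119), (255, 118)]
```

step_arm --commands '[[30, [0.4, -1.5, 15], 0], [30, [0.4, -1.5, 30], 0], [30, [0.4, -1.5, 45], 0], [30, [0.4, -1.5, 60], 0], [30, [0.4, -1.5, 68], 0], [30, [0.4, -1.5, 68], 0], [30, [0.4, -1.5, 68], 0]]'

```text
t: 18.0
tool_pos: [0.5973, 0.1556, 0.2791]
tool_rot: [-0.511, 3.099, -0.0]
contact_force: [0.2, -0.8, -2.2]
opening: 0.0474
grip_force: 52.6
```

step_arm --commands '[[30, [0, 0, 2], 0], [30, [0, 0, 4], 0], [30, [0, 0, 6], 0], [30, [0, 0, 8], 0], [30, [0, 0, 10], 0], [30, [0, 0, 10], 0]]'

```text
t: 18.75
tool_pos: [0.5969, 0.1556, 0.2681]
tool_rot: [0.512, -3.099, -0.0]
contact_force: [-0.1, -1.1, -1.6]
opening: 0.047
grip_force: 52.6
```

Bottom edge is now about 40 mm above the bench, inside the slot mouth, with no contact force. I continue slowly.

step_arm --commands '[[30, [0, 0, 2], 0], [30, [0, 0, 4], 0], [30, [0, 0, 6], 0], [30, [0, 0, 8], 0], [30, [0, 0, 10], 0], [30, [0, 0, 10], 0]]'

```text
t: 19.5
tool_pos: [0.5969, 0.1556, 0.2581]
tool_rot: [0.512, -3.099, 0.0]
contact_force: [0.4, 0.5, -2.3]
opening: 0.0468
grip_force: 52.6
```

step_arm --commands '[[30, [0, 0, 3], 0], [30, [0, 0, 6], 0], [30, [0, 0, 9], 0], [30, [0, 0, 12], 0], [30, [0, 0, 14], 0], [30, [0, 0, 14], 0]]'

```text
t: 20.25
tool_pos: [0.5969, 0.1556, 0.2441]
tool_rot: [0.512, -3.099, -0.0]
contact_force: [-0.1, -0.5, -1.3]
opening: 0.0467
grip_force: 52.6
```

step_arm --commands '[[30, [0, 0, 1], 0], [30, [0, 0, 2], 0], [30, [0, 0, 3], 0], [30, [0, 0, 3], 0]]'

```text
t: 20.75
tool_pos: [0.597, 0.1556, 0.2413]
tool_rot: [0.512, -3.099, 0.0]
contact_force: [0.6, -0.4, -2.8]
opening: 0.0469
grip_force: 52.6
```

step_arm --commands '[[30, [0, 0, 1], 0], [30, [0, 0, 1], 0], [30, [0, 0, 1], 0]]'

```text
t: 21.12
tool_pos: [0.597, 0.1556, 0.2404]
tool_rot: [-0.512, 3.1, -0.0]
contact_force: [-0.6, 0.6, -2.5]
opening: 0.0468
grip_force: 52.6
```

step_arm --commands '[[30, [0, 0, 1], 0], [30, [0, 0, 1], 0], [30, [0, 0, 1], 0]]'

```text
t: 21.5
tool_pos: [0.5971, 0.1556, 0.2397]
tool_rot: [-0.512, 3.099, -0.0]
contact_force: [-0.0, -0.5, -1.3]
opening: 0.0465
grip_force: 52.8
```

step_arm --commands '[[30, [0, 0, 1], 0], [30, [0, 0, 1], 0], [30, [0, 0, 1], 0]]'

```text
t: 21.88
tool_pos: [0.5974, 0.1557, 0.2395]
tool_rot: [-0.512, 3.098, 0.0]
contact_force: [-2.7, 0.4, 4.4]
opening: 0.047
grip_force: 53.4
```

step_arm --commands '[[30, [0, 0, 0.8], 0], [30, [0, 0, 0.8], 0], [30, [0, 0, 0.8], 0]]'

```text
t: 22.25
tool_pos: [0.5976, 0.1558, 0.2395]
tool_rot: [-0.511, 3.098, 0.0]
contact_force: [-2.5, -0.2, 8.2]
opening: 0.0469
grip_force: 53.9
```

Floor reached exactly at the expected height. I release and rise.

step_arm --commands '[[30, [0, 0, -0.8], 0], [62, [0, 0, -0.8], 0], [75, [0, 0, -0.8], 0], [75, [0, 0, -0.8], 0], [75, [0, 0, -0.8], 0], [75, [0, 0, -0.8], 0]]'

```text
t: 23.0
tool_pos: [0.597, 0.1556, 0.2383]
tool_rot: [0.512, -3.1, 0.0]
contact_force: [0.6, -0.4, 1.2]
opening: 0.0639
grip_force: 0.0
```

step_arm --commands '[[75, [0, 0, -10], 0], [75, [0, 0, -30], 0], [75, [0, 0, -60], 0], [75, [0, 0, -100], 0], [75, [0, 0, -140], 0], [75, [-20, 0, -160], 0], [75, [-40, 0, -160], 0], [75, [-40, 0, -160], 0], [75, [-40, 0, -160], 0]]'

```text
t: 24.12
tool_pos: [0.6345, 0.1684, 0.3988]
tool_rot: [0.512, -3.099, 0.0]
contact_force: [-2.0, -0.2, -0.7]
opening: 0.064
grip_force: 0.0
```

```bash
python3 - <<'E'
from h import *
import cv2
o=monitor.get_obs();im=eyes.get_image("wrist");i=eyes.camera_info("wrist")
print(o["tool_pos"],o["contact_force"],o["opening"])
im=im[:,:,::-1].copy();cv2.imwrite("pics/w7.png",im)
for x in (-.034,-.026,-.010,-.002,.014,.022,.038,.046): print(x,proj([[*boxw(x,-.024),.102],[*boxw(x,.024),.102]],i).round(1).tolist())
hs=im[:,:,2].astype(int)-im[:,:,0];g=im.sum(2)//3
p=proj([[*boxw(0,0),.102]],i)[0];c=int(p[0])+2;print(c)
print([(r,int(hs[r,c-8:c+9].mean()),int(g[r,c-8:c+9].mean())) for r in range(60,175)])
r=int(proj([[*boxw(.042,0),.102]],i)[0][1]);print(r,[(k,int(hs[r-1:r+2,k].mean())) for k in range(220,292)])
# next target: lid press point = open lid; 
print(move_to([*boxw(-.070,0),.400],BA+np.pi/2))
E
```

```text
[0.63447366 0.16835782 0.39878277] [-2.01101109 -0.20292319 -0.74380623] 0.06396424380436452
-0.034 [[226.6, 58.3], [281.7, 58.3]]
-0.026 [[226.9, 68.3], [281.4, 68.3]]
-0.01 [[227.4, 87.7], [280.9, 87.7]]
-0.002 [[227.6, 97.1], [280.6, 97.1]]
0.014 [[228.1, 115.4], [280.1, 115.4]]
0.022 [[228.3, 124.3], [279.8, 124.3]]
0.038 [[228.8, 141.7], [279.4, 141.7]]
0.046 [[229.0, 150.1], [279.1, 150.1]]
256
[(60, -5, 89), (61, -7, 87), (62, -6, 87), (63, -6, 89), (64, -7, 90), (65, -7, 92), (66, -7, 94), (67, -6, 91), (68, -5, 65), (69, -1, 49), (70, -1, 73), (71, -1, 58), (72, -1, 40), (73, -1, 42), (74, -1, 40), (75, -1, 67), (76, -2, 80), (77, 16, 75), (78, 47, 78), (79, 56, 86), (80, 59, 90), (81, 60, 94), (82, 62, 96), (83, 61, 94), (84, 55, 86), (85, 51, 79), (86, 49, 75), (87, 49, 69), (88, 11, 85), (89, -7, 95), (90, -7, 95), (91, -7, 95), (92, -7, 95), (93, -8, 96), (94, -7, 95), (95, -8, 96), (96, -7, 84), (97, -2, 71), (98, -1, 60), (99, -4, 76), (100, 28, 77), (101, 54, 79), (102, 57, 87), (103, 59, 91), (104, 61, 94), (105, 63, 97), (106, 61, 95), (107, 56, 87), (108, 50, 79), 
[... 1139 characters left out ...]
-6), (233, -5), (234, -5), (235, -6), (236, -5), (237, -5), (238, -5), (239, -5), (240, -5), (241, -5), (242, -5), (243, -4), (244, -5), (245, -5), (246, -5), (247, -5), (248, -5), (249, -5), (250, -5), (251, -6), (252, -6), (253, -6), (254, -6), (255, -6), (256, -6), (257, -6), (258, -7), (259, -5), (260, -7), (261, -6), (262, -6), (263, -6), (264, -6), (265, -6), (266, -6), (267, -5), (268, -6), (269, -5), (270, -7), (271, -5), (272, -5), (273, -5), (274, -4), (275, -5), (276, -4), (277, -5), (278, -6), (279, -7), (280, 50), (281, 61), (282, 60), (283, 59), (284, 58), (285, 57), (286, 56), (287, 55), (288, 50), (289, 44), (290, 2), (291, -2)]
(array([151.1,   0.9,  -1.5]), np.float64(0.0))
```

The iron stands home: its top is at rows 140.5–149.5, cols 231–280, as predicted. Now I close the fingers and return to the lid.

step_arm --commands '[[0, [50, 1, 0], 0], [0, [100, 1, 0], 0], [0, [149, 1, 0], 0], [0, [149, 1, 30], 0], [0, [149, 1, 60], 0], [0, [149, 1, 85], 0], [0, [149, 1, 100], 0], [0, [149, 1, 106], 0], [0, [149, 1, 106], 0], [0, [149, 1, 106], 0]]'

```text
t: 25.42
tool_pos: [0.494, 0.1215, 0.2936]
tool_rot: [-0.511, 3.098, -0.0]
contact_force: [1.5, -0.9, 0.0]
opening: 0.0004
grip_force: 0.0
```

step_arm --commands '[[0, [0, 0, 1], 0], [0, [0, 0, 2], 0], [0, [0, 0, 2], 0], [0, [0, 0, 2], 0]]'

```text
t: 25.92
tool_pos: [0.4935, 0.1215, 0.2904]
tool_rot: [0.512, -3.1, 0.0]
contact_force: [-1.0, 0.3, 0.7]
opening: 0.0006
grip_force: 0.0
```

step_arm --commands '[[0, [0, 0, 1], 0], [0, [0, 0, 2], 0], [0, [0, 0, 2.5], 0], [0, [0, 0, 2.5], 0], [0, [0, 0, 2.5], 0]]'

```text
t: 26.55
tool_pos: [0.4935, 0.1215, 0.2881]
tool_rot: [0.512, -3.1, 0.0]
contact_force: [-1.2, -0.8, 3.2]
opening: 0.0
grip_force: 1.4
```

step_arm --commands '[[0, [0, 0, 1], 0], [0, [0, 0, 1], 0], [0, [0, 0, 1], 0]]'

```text
t: 26.92
tool_pos: [0.4936, 0.1215, 0.288]
tool_rot: [0.512, -3.099, 0.0]
contact_force: [-3.9, -0.5, 8.2]
opening: -0.0
grip_force: 3.8
```

step_arm --commands '[[0, [0, 0, 1], 0], [0, [0, 0, 1.5], 0], [0, [-3, 0, 1.5], 0], [0, [-7, 0, 1.5], 0], [0, [-11, 0, 1.5], 0], [0, [-15, 0, 1.5], 0]]'

```text
t: 27.68
tool_pos: [0.5084, 0.1266, 0.2879]
tool_rot: [-0.512, 3.098, 0.001]
contact_force: [-5.5, -0.1, 11.9]
opening: 0.0001
grip_force: 6.1
```

step_arm --commands '[[0, [-3, 0, 0.8], 0], [0, [-7, 0, 0.8], 0], [0, [-12, 0, 0.8], 0], [0, [-17, 0, 0.8], 0], [0, [-22, 0, 0.8], 0], [0, [-27, 0, 0.8], 0], [0, [-32, 0, 0.8], 0], [0, [-37, 0, 0.8], 0], [0, [-42, 0, 0.8], 0]]'

```text
t: 28.8
tool_pos: [0.5484, 0.1404, 0.2879]
tool_rot: [-0.511, 3.097, 0.002]
contact_force: [-5.8, 0.9, 13.9]
opening: -0.0002
grip_force: 7.0
```

```bash
python3 - <<'E'
from h import *
import cv2
i=eyes.camera_info("wrist");im=eyes.get_image("wrist")[:,:,::-1].copy();cv2.imwrite("pics/w8.png",im)
hs=im[:,:,2].astype(int)-im[:,:,0];g=im.sum(2)//3
o=monitor.get_obs();d=o["tool_pos"][:2]-BO;print("hand box x",d@[np.cos(BA),np.sin(BA)])
for c in (200,310): print(c,[(r,int(hs[r,c-4:c+5].mean()),int(g[r,c-4:c+5].mean())) for r in range(230,300,2)])
for x in np.arange(-.03,.07,.01): print(round(x,3),proj([[*boxw(x,0),.114]],i).round(0).tolist(),end=' ')
E
```

```text
hand box x -0.00889306684317782
200 [(230, 53, 82), (232, 53, 82), (234, 52, 82), (236, 52, 83), (238, 52, 82), (240, 52, 82), (242, 52, 82), (244, 52, 82), (246, 52, 81), (248, 51, 82), (250, 52, 82), (252, 52, 82), (254, 52, 82), (256, 52, 81), (258, 52, 82), (260, 52, 82), (262, 52, 81), (264, 50, 94), (266, 45, 114), (268, 43, 108), (270, 43, 106), (272, 29, 85), (274, 17, 69), (276, 13, 61), (278, 5, 50), (280, -2, 41), (282, -2, 40), (284, -1, 40), (286, -2, 41), (288, -2, 41), (290, -3, 41), (292, -3, 41), (294, -3, 42), (296, -2, 41), (298, -4, 43)]
310 [(230, 69, 107), (232, 68, 108), (234, 68, 107), (236, 68, 108), (238, 68, 108), (240, 69, 108), (242, 69, 108), (244, 69, 108), (246, 69, 108), (248, 68, 108), (250, 69, 108), (252, 69, 109), (254, 69, 108), (256, 71, 113), (258, 73, 117), (260, 76, 121), (262, 77, 123), (264, 52, 108), (266, 42, 106), (268, 43, 108), (270, 37, 101), (272, 14, 75), (274, 0, 65), (276, -4, 60), (278, -6, 62), (280, -6, 60), (282, -5, 56), (284, -5, 49), (286, -4, 46), (288, -4, 43), (290, -4, 43), (292, -5, 46), (294, -6, 52), (296, -7, 58), (298, -8, 61)]
-0.03 [[252.0, 209.0]] -0.02 [[252.0, 226.0]] -0.01 [[252.0, 242.0]] 0.0 [[252.0, 257.0]] 0.01 [[252.0, 272.0]] 0.02 [[252.0, 287.0]] 0.03 [[252.0, 301.0]] 0.04 [[252.0, 314.0]] 0.05 [[252.0, 327.0]] 0.06 [[252.0, 340.0]]
```

Lid follows: its back edge is at row 263.5, box x ≈ +4.5 mm, 13 mm ahead of the fingers. About 60 mm to go.

step_arm --commands '[[0, [-4, 0, 0.2], 0], [0, [-8, 0, 0.2], 0], [0, [-13, 0, 0.2], 0], [0, [-18, 0, 0.2], 0], [0, [-23, 0, 0.2], 0], [0, [-28, 0, 0.2], 0], [0, [-33, 0, 0.2], 0], [0, [-38, 0, 0.2], 0], [0, [-43, 0, 0.2], 0], [0, [-47, 0, 0.2], 0]]'

```text
t: 30.1
tool_pos: [0.5928, 0.1557, 0.2879]
tool_rot: [-0.512, 3.097, 0.002]
contact_force: [-6.2, 0.6, 14.3]
opening: -0.0001
grip_force: 7.0
```

step_arm --commands '[[0, [-2, 0, 0], 0], [0, [-4, 0, 0], 0], [0, [-6, 0, 0], 0], [0, [-8, 0, 0], 0], [0, [-10, 0, 0], 0], [0, [-11, 0, 0], 0]]'

```text
t: 30.85
tool_pos: [0.6031, 0.1592, 0.2879]
tool_rot: [-0.512, 3.097, 0.003]
contact_force: [-5.8, 1.9, 13.9]
opening: 0.0
grip_force: 6.9
```

step_arm --commands '[[0, [-1, 0, 0], 0], [0, [-2, 0, 0], 0], [0, [-3, 0, 0], 0], [0, [-3, 0, 0], 0]]'

```text
t: 31.35
tool_pos: [0.6053, 0.16, 0.2879]
tool_rot: [0.512, -3.099, -0.002]
contact_force: [-10.2, 0.3, 17.0]
opening: -0.0001
grip_force: 8.2
```

step_arm --commands '[[0, [1, 0, -5], 0], [0, [1, 0, -25], 0], [0, [1, 0, -55], 0], [0, [1, 0, -85], 0], [0, [1, 0, -85], 0], [0, [1, 0, -85], 0]]'

```text
t: 32.1
tool_pos: [0.6041, 0.159, 0.3687]
tool_rot: [0.511, -3.099, -0.0]
contact_force: [-1.0, 0.1, -0.5]
opening: 0.0001
grip_force: 0.0
```

```bash
python3 - <<'E'
from h import *
import cv2
i=eyes.camera_info("wrist");im=eyes.get_image("wrist")[:,:,::-1].copy();cv2.imwrite("pics/w9.png",im)
g=im.sum(2)//3
o=monitor.get_obs();print(o["tool_pos"],o["contact_force"],o["t"])
P=lambda x,y,z:proj([[*boxw(x,y),z]],i)[0].round(1)
for y in (-.05,-.03,.03,.05):
    a=P(.064,y,.115);b=P(-.074,y,.115);c=int(a[0])+2;r=int(a[1]);cb=int(b[0])+2;rb=int(b[1])
    print(a,[(k,int(g[k,c-2:c+3].mean())) for k in range(r-10,r+16)],P(.074,y,.116))
    print("front",b,[(k,int(g[k,cb-2:cb+3].mean())) for k in range(max(0,rb-8),rb+8)])
E
```

```text
[0.60391999 0.15901032 0.36785826] [-0.21408616  0.54738841  0.15969496] 32.15
[195.  215.2] [(205, 71), (206, 72), (207, 72), (208, 72), (209, 71), (210, 72), (211, 71), (212, 70), (213, 71), (214, 63), (215, 89), (216, 120), (217, 127), (218, 126), (219, 126), (220, 126), (221, 125), (222, 126), (223, 126), (224, 126), (225, 126), (226, 117), (227, 111), (228, 113), (229, 108), (230, 102)] [195.5 226.3]
front [183.   35.6] [(27, 150), (28, 148), (29, 150), (30, 153), (31, 152), (32, 152), (33, 149), (34, 144), (35, 140), (36, 128), (37, 91), (38, 67), (39, 70), (40, 71), (41, 71), (42, 70)]
[218.2 215.2] [(205, 93), (206, 93), (207, 93), (208, 92), (209, 93), (210, 92), (211, 93), (212, 93), (213, 92), (214, 93), (215, 141), (216, 166), (217, 168), (218, 167), (219, 167), (220, 167), (221, 168), (222, 167), (223, 168), (224, 167), (225, 168), (226, 144), (227, 116), (228, 109), (229, 107), (230, 104)] [218.5 226.3]
front [210.9  35.6] [(27, 108), (28, 109), (29, 108), (30, 109), (31, 108), (32, 108), (33, 109), (34, 105), (35, 104), (36, 92), (37, 74), (38, 69), (39, 69), (40, 70),
[... 375 characters left out ...]
 [(27, 143), (28, 157), (29, 162), (30, 159), (31, 153), (32, 145), (33, 138), (34, 133), (35, 132), (36, 112), (37, 100), (38, 101), (39, 102), (40, 101), (41, 102), (42, 101)]
[311.  215.3] [(205, 94), (206, 95), (207, 94), (208, 95), (209, 94), (210, 95), (211, 95), (212, 94), (213, 88), (214, 121), (215, 164), (216, 174), (217, 173), (218, 172), (219, 172), (220, 173), (221, 172), (222, 172), (223, 173), (224, 173), (225, 162), (226, 150), (227, 151), (228, 155), (229, 158), (230, 157)] [310.5 226.4]
front [322.8  35.6] [(27, 143), (28, 139), (29, 139), (30, 136), (31, 135), (32, 134), (33, 135), (34, 139), (35, 131), (36, 108), (37, 97), (38, 97), (39, 99), (40, 98), (41, 97), (42, 98)]
```

The lid's back edge meets the rear rim at row 215 with no gap, its front edge is at row 36.5 (predicted 35.6), and the robot touches nothing.

```bash
python3 -c "
from station import finish_job
print(finish_job())"
```

```text
the job is handed in; nothing more can be done
None
```

The honed iron stands fully home in the empty slot and the lid is slid shut; I touched neither the kept irons nor the bench tools, and handed the job in at about 32 s.

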